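# Dip the probe and clip it on the bath wall

## Robot

A 6-joint arm with a two-finger parallel gripper is mounted at the origin on the work surface. World frame = base frame: x ahead of the robot, y to its left, z up, the work surface at z = 0. Lengths are in mm, angles in rad, forces in N, time in s.
With the tool pointing down it reaches from about 300 to 775 mm from the base axis. Payload 14.6 kg.
Tool frame: the origin (TCP) lies on the centre line of the jaws, within the pads' length; the fingertips stand 17 mm ahead of it and the grasp point (between the pads) lies 2 mm behind it; z points along the fingers, y is the line along which they close (so a half turn about z gives the same grasp; the last joint's range is limited). The gripper opens to 85 mm and grips with 20 to 120 N. Pads are 22 mm wide; open, the fingers measure 114 mm over their backs; the gripper's body (76 mm by 85 mm) begins 54 mm behind the grasp point. The pads swing forward as they close: fully open they stand 13 mm farther back than shut.
Start: joints at [-1.324, 0.3, 1.521, -0, 1.321, -0.067], TCP at [169.764, -523.134, 211.181] pointing down, gripper open.
Joint ranges: [-3.03, 3.03], [-0.79, 2.21], [0.23, 2.52], [-1.04, 4.18], [0, 3.07], [-2.55, 2.55]. Speed limits (rad/s): [2.22, 2.22, 2.57, 3.14, 3.14, 3.14].

## Interface

Orientations are given as a 3x3 rotation matrix whose columns are the frame's x, y, z axes.
In Python, from workcell import readout, read_camera, job, spotter gives the robot as it stands.
- The arm moves only by the tool play_rows, never from a script. Its argument "rows" is a list of rows, each a list of 5 numbers: the finger opening in m, from 0 to 0.0854, then the shift along the tool's x, y, z in m, then the turn about the tool's z in degrees. A call has 1 to 5 rows; each row is the pose to reach, as a shift and turn from the pose commanded when the call began, along the tool's axes at that moment; what a row does not reach only later rows make up. A row lasts 1/10 s, in which the tool goes at most 50 mm and 8.59 degrees, less where a joint would pass 70% of its speed; a pose out of reach is approached as far as the arm can. A call with a gripper value outside its range is refused whole. The fingers move at their own pace and stop on an object; "newtons" is the grip in N (left out, the last holds). Time passes only in rows, so rows that repeat a pose let the fingers close. It gives the time, the measured TCP pose, the force, the opening and the grip force at its end, in the units of the state.
- readout.get_obs(): the state, without advancing time (a new reading comes with each control period).
- read_camera(name): name is "side" or "top" or "wrist"; returns a dict with "frame" (384x512x3 uint8, blue, green, red), "fx", "fy", "cx", "cy" (pixels), "k1" (the pictures are not rectified: a ray, as slopes to the right and down, at radius r is drawn at 1 + k1 r^2 times it, then the intrinsics apply), "R" (3x3) and "t" (3): a world point X has camera coordinates R X + t; the wrist camera has in their place "tool_from_camera" (4x4, takes a point from camera to tool coordinates, whose origin is the TCP and whose axes are the flange's). Camera axes: x right, y down, z forward; pixel columns grow to the right and rows downward; lengths in mm; the calibration is good to about 2 mm. A picture is of the moment at which its call begins: read the wrist's pose just before it. There is no depth.
- job.job_done(): hands the job in; it is judged then, once.
Trained networks look in a picture, given as the dict that the camera call returned (one of the last four; its "shot" number tells which), for a name from the list of things; names that differ only in an ending like _2 or _b are one class to them, and where a whole thing is asked for, a point or a joint stands for the part that bears it (a point fixed in the world has none). Each returns a list of dicts, best first, with "conf" (0 to 1); they miss things now and then, are a little off and sometimes report something else, mostly with a low value. They report only what shows in the picture. A call takes as long as a camera call. They do not tell look-alikes from the thing itself.
- spotter.boxes_of(picture, label): "position" ([row, column] in pixels, amid what is visible of it).
- spotter.masks_of(picture, label): "mask" (384x512 bool, what is visible of it) and "position" ([row, column] in pixels, amid what is visible of it).
The state is a dict: "t": time; "joint_pos": joint angles; "joint_velocities": joint speeds; "effort": joint torques, N m; "eef_pos": TCP position; "tool_rot": TCP orientation; "wrist_force": force on the tool from outside, world axes, zero at the start; "wrist_torque": the same for the moment, N m; "opening": finger opening in mm; "gripper_force": force on a finger pad.
Only numpy, scipy, OpenCV 4.12 (cv2) and the standard library are available. Lean on these libraries where they do the work, as an engineer would, in place of code of your own. Each camera call takes 0.05 s, during which the arm holds its last target. There are 200 camera calls.

## Task

Squeeze the handles of the sprung probe clip and take it off its small stand, dip the tip of its probe into the empty white rinse cup, and then clip it upright well down over the near wall of the steel bath (the long wall opposite the white control housing), away from the corners, with the probe hanging inside the bath. Let go so that the jaws grip the wall. Do not knock over or push about the cup or the other things on the bench.

Things in the scene. Friction and masses are not known exactly. Their poses are not given: they have to be found in the camera images.
- clip: Probe clip: upright steel peg-type spring clip, 160 mm tall with probe, 130-180 g, starting on the stand's plate edge, 26 mm below its pivot. Origin: middle of the 12 mm pivot pin (along y). x: across the jaws to the probe's side; z up. This body is the +x lever with the probe; joint 'jaw' is the -x lever, its mirror image. Squeezed home, this lever's z leans 0.28 rad to -x.
- handles (a point): Midway between the two flat white paddles above the pivot (26 mm wide along y, 36 long, 5 thick), 40 mm above it. Gripping an 8 mm edge they lean 0.28 rad apart: 46 to 66 mm over the outer faces, tops 57 mm above the pivot. Squeezed along x to the stop they are parallel, 32 mm over all, middles 45 mm above the pivot; force 7 N at first, 13 N home.
- jaw_ends (a point): Midway between the lower ends of the jaws, 46 mm below the pivot. Jaws 24 mm wide (y), rubber pads 24 to 46 mm below the pivot, flat on an 8 mm edge when gripping. Squeezed home, the gap is 21 mm at the pads' tops, 33 mm at their ends, centred under the pivot. An edge can enter until it meets the pin, 6 mm below the pivot. Let go, the jaws spring shut.
- probe_tip (a point): Lower end of the probe, a straight steel rod 8 mm in diameter fixed along the outside of the +x jaw: at (18, 0, -100) mm in the clip's frame, 54 mm below the jaws' ends. With the handles fully squeezed it stands 45 mm to the clip's +x side of the pivot and 91 mm below it.
- jaw (a joint): Angle between the two levers (rad): 0 when gripping an 8 mm edge, -0.10 when shut on nothing, 0.56 with the handles squeezed fully home. A spring closes the jaws.
- stand: Fixed parking stand: grey foot 80 x 80 x 10 mm with an upright aluminium plate 8 mm thick (along x), 60 mm wide (along y), its top edge 105 mm above the bench. Origin: centre of the foot's underside. The clip starts at its middle with its axes parallel to the stand's.
- bath: Fixed open steel water bath, empty: 130 (x) x 160 (y) x 105 mm (height), walls and floor 8 mm thick. On its far (+x) side a white control housing 35 x 160 x 90 mm is joined, with a black knob on top. Origin: centre of the steel tank's underside; the near wall is the long wall at -x, its middle plane at x = -61 mm; the inside lies to its +x.
- near_rim (a point): Middle of the top edge of the bath's near wall, 105 mm above the bench; the wall there is 8 mm thick and runs along the bath's y, 80 mm to either side; axes as the bath's.
- rinse: White, open, round rinse cup without a handle, empty and loose, 80 mm tall, 84 mm in outer diameter at the rim, wall 3 mm, 250 g. Origin: centre of its underside.
- rinse_rim (a point): Centre of the rinse cup's mouth, 80 mm above the bench.
- dish: Bystander: flat closed glass dish, 94 mm in diameter, 14 mm high; origin under its centre.
- jar: Bystander: white jar 60 mm in diameter, 70 mm tall; origin under its centre.
- bottle: Bystander: amber bottle with a black cap, 54 mm in diameter, 100 mm tall; origin under its centre.
- tipbox: Bystander: grey box 70 x 110 x 50 mm; origin under its centre.
- spatula: Bystander: lying spatula, 170 mm long along its x; origin near its middle, on the bench.
- slides: Bystander: flat cardboard box 90 x 130 x 35 mm; origin under its centre.
- mug: Bystander: blue mug with a handle, 72 mm in diameter, 80 mm tall; origin under its centre.
Things that resemble listed ones, but are neither listed nor needed, are in the scene too. What is shaped like the clip but blue or purple is not meant.

How it is judged (in metres and radians):
On the way:
1. the probe's tip is dipped at least 10 mm below the rim of the rinse cup, inside it, for 0.1 s (horizontal distance between probe_tip and rinse_rim below 0.038 m and z of probe_tip in the frame of rinse_rim below -0.01 m and angle between rinse's own z axis and vertical below 0.15 rad), for 0.1 s.
At the end, for the whole second after the job is handed in: Clip released, at rest on the near wall: pivot within 6 mm of the wall's mid-plane, 62 mm of its middle, 3-36 mm above the rim; jaw -0.05 to 0.07 rad; upright to 0.2, square to 0.3 rad; probe tip inside, 40 mm below the rim. Rinse cup upright (0.1 rad), moved under 40 mm (x of clip in the frame of near_rim between -0.006 and 0.006 m and y of clip in the frame of near_rim between -0.062 and 0.062 m and z of clip in the frame of near_rim between 0.003 and 0.036 m and value of joint jaw between -0.05 and 0.07 rad and angle between clip's own z axis and vertical below 0.2 rad and angle between the x axis of clip and the x axis of bath, either way round below 0.3 rad and x of probe_tip in the frame of near_rim above 0.006 m and z of probe_tip in the frame of near_rim below -0.04 m and linear speed of clip below 0.02 m/s and contact force between clip and the fingers below 0.1 N and angle between rinse's own z axis and vertical below 0.1 rad and distance of rinse from where it was at the start of the episode below 0.04 m); the robot touches nothing.
It fails at once if a bystander is moved by more than 40 mm (distance of any of dish, jar, bottle, tipbox, slides, mug, spatula from where it was at the start of the episode above 0.04 m).
It fails at once if the rinse cup is tipped over (angle between rinse's own z axis and vertical above 0.5 rad).
It also fails if it takes over 48 s, if anything falls off the work surface, if the arm or the gripper's body presses on something with over 40 N, if the wrist force passes 120 N, or if a joint passes its speed limit or range.

## Working session

There is one attempt and no reset: what is moved stays moved. The work goes in short steps, Python scripts to look and compute and a tool call to move; the robot and the scene stay as the last step left them, time stands still between calls to the robot, and variables do not carry over. Pictures are saved under pics/ and viewed, at most 10 in all, crops included, and the job is handed in when it is done.

Besides the shell and the picture viewer there is one more tool, called after "Emit:" as name([rows], argument=value, ...), one row to a line, values as JSON. play_rows: Moves the arm, as the interface text tells. Its arguments: {"type":"object","properties":{"rows":{"type":"array","items":{"type":"array","items":{"type":"number"}}},"newtons":{"type":"number"}},"required":["rows"]}

```bash
mkdir -p pics; ls; python3 - <<'E'
from workcell import readout, read_camera, job, spotter
import cv2,numpy as np
o=readout.get_obs(); print(o)
import pickle
for n in ("side","top"):
    p=read_camera(n); cv2.imwrite(f"pics/{n}0.png",p["frame"]); pickle.dump(p,open(f"{n}0.pkl","wb"))
    print(n,{k:v for k,v in p.items() if k!="frame"})
    for l in ("clip","stand","bath","rinse","handles"):
        try: print(l,[(np.round(d["position"]).tolist(),round(d["conf"],2)) for d in spotter.boxes_of(p,l)][:5])
        except Exception as e: print(l,e)
E
python3 -c "
import cv2,numpy as np
a=cv2.imread('pics/side0.png');b=cv2.imread('pics/top0.png')
cv2.imwrite('pics/both0.png',cv2.resize(np.vstack([a,b]),None,fx=.78,fy=.78))"
```

```text
pics
{'t': 0.0, 'joint_pos': array([-1.32361125e+00,  3.00477143e-01,  1.52159499e+00, -4.19300123e-06,
        1.32069442e+00, -6.65735882e-02]), 'joint_velocities': array([ 0.00027425, -0.00081603,  0.00060107,  0.0006998 ,  0.00095449,
       -0.0008712 ]), 'effort': array([-2.01720813e-04, -5.43503022e+01, -3.61796057e+01, -1.15486541e-04,
        3.98746648e-03, -9.15480939e-06]), 'eef_pos': array([ 169.69579159, -522.892283  ,  210.6121261 ]), 'tool_rot': array([[ 9.51179923e-01,  3.08636792e-01, -2.91164503e-04],
       [ 3.08636921e-01, -9.51179246e-01,  1.13722845e-03],
       [ 7.40409083e-05, -1.17157299e-03, -9.99999311e-01]]), 'wrist_force': array([ 0.02189654,  0.16166755, -0.18304267]), 'wrist_torque': array([0.04490221, 0.02877528, 0.04348919]), 'gripper_force': 0.0, 'opening': 85.80881042934321}
side {'fx': 411.0632529438982, 'fy': 411.0632529438982, 'cx': 260.77623865826234, 'cy': 192.2190489230227, 'k1': 0.004861983575646631, 'R': array([[ 0.83655351, -0.54773313, -0.01290875],
       [-0.38982574, -0.57849505, -0.71650496],
       [ 0.38498586,  0.60442691, -0.697
[... 296 characters left out ...]
], 0.71), ([300.0, 234.0], 0.68), ([242.0, 321.0], 0.37)]
top {'fx': 391.24361850816086, 'fy': 391.24361850816086, 'cx': 249.32767183337145, 'cy': 193.01063850284004, 'k1': 0.020116231862313868, 'R': array([[ 7.51781480e-03, -9.99971239e-01,  1.00207757e-03],
       [-9.90651416e-01, -7.58424164e-03, -1.36206651e-01],
       [ 1.36210334e-01,  3.12668148e-05, -9.90679940e-01]]), 't': array([   5.44432974,  486.45585222, 1309.07060347]), 'shot': 2}
clip [([173.0, 247.0], 0.7), ([270.0, 340.0], 0.48)]
stand []
bath [([148.0, 173.0], 0.9), ([144.0, 326.0], 0.34)]
rinse [([172.0, 328.0], 0.76), ([149.0, 172.0], 0.51)]
handles [([272.0, 340.0], 0.7), ([172.0, 249.0], 0.69), ([240.0, 168.0], 0.6)]
```

View pics/both0.png

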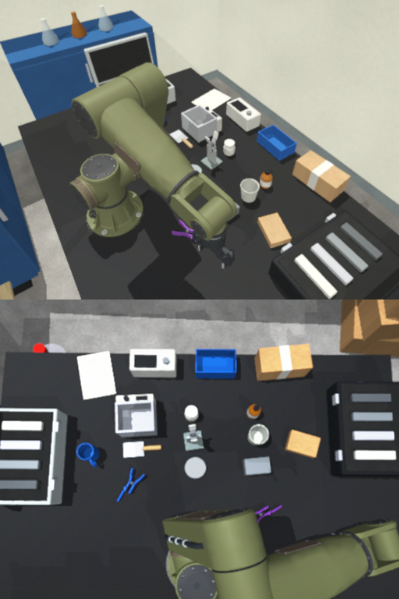

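Candidates for the clip (top image): grey/white on the stand (173,247), blue lying (240,168), purple lying (270,340). The one on the stand fits because it is steel with white paddles and stands upright. I'll confirm that in an enlarged crop.

```bash
python3 -c "
import cv2,numpy as np
a=cv2.imread('pics/side0.png')[125:275,225:355];b=cv2.imread('pics/top0.png')[110:240,140:350]
a=cv2.resize(a,(433,500),interpolation=cv2.INTER_CUBIC); b=cv2.resize(b,(800-433,227),interpolation=cv2.INTER_CUBIC)
b=cv2.imread('pics/top0.png')[115:235,140:350]; b=cv2.resize(b,(790,451),interpolation=cv2.INTER_CUBIC)
cv2.imwrite('pics/b0.png',b); cv2.imwrite('pics/a0.png',a)"
```

```text
(no output)
```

View pics/b0.png

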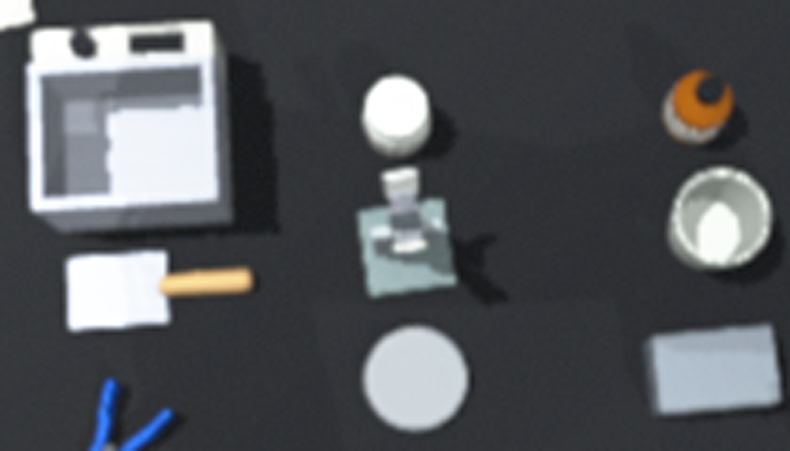

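View pics/a0.png

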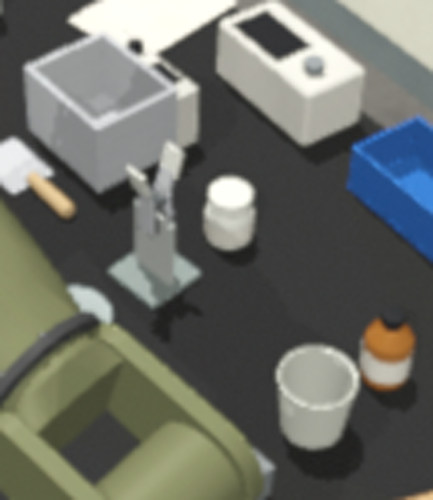

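The top crop (offset row 115, col 140, scale 3.76) shows an upright clip with white paddles on the stand at about (173,247). It opens nearly along world x. The bath is left at (150,173) with its housing on the far side. The cup is at (172,328), and the jar and dish are beyond and before the stand. The blue clip lies at (232,172). The side crop confirms the steel clip on the stand, but the probe's side is still unclear.

```bash
cat > h.py <<'E'
import numpy as np, cv2, pickle
from scipy.optimize import least_squares
def ray(p,rc,o=None):
    """origin, dir in world"""
    x=(rc[1]-p["cx"])/p["fx"]; y=(rc[0]-p["cy"])/p["fy"]
    u,v=x,y
    for _ in range(8):
        k=1+p["k1"]*(u*u+v*v); u,v=x/k,y/k
    d=np.array([u,v,1.])
    R,t=pose(p,o)
    return -R.T@t, R.T@d
def pose(p,o=None):
    if "R" in p: return np.array(p["R"]),np.array(p["t"])
    T=np.array(p["tool_from_camera"]); o=o or p["obs"]
    Rt=np.array(o["tool_rot"]); c=Rt@T[:3,3]+np.array(o["eef_pos"]); Rc=Rt@T[:3,:3]
    return Rc.T,-Rc.T@c
def at_z(p,rc,z,o=None):
    c,d=ray(p,rc,o); return c+d*(z-c[2])/d[2]
def proj(p,X,o=None):
    R,t=pose(p,o); q=R@np.asarray(X,float)+t; u,v=q[0]/q[2],q[1]/q[2]
    k=1+p["k1"]*(u*u+v*v); return np.array([p["cy"]+p["fy"]*v*k,p["cx"]+p["fx"]*u*k])
def snap(n,name=None):
    from workcell import readout, read_camera
    o=readout.get_obs(); p=read_camera(n); p["obs"]=o
    if name:
        cv2.imwrite(f"pics/{name}.png",p["frame"]); pickle.dump(p,open(f"{name}.pkl","wb"))
    return p
def tri(pairs):
    A=np.zeros((3,3));b=np.zeros(3)
    for p,rc in pairs:
        c,d=ray(p,rc); d=d/np.linalg.norm(d); M=np.eye(3)-np.outer(d,d); A+=M;b+=M@c
    return np.linalg.solve(A,b)
E
python3 - <<'E'
from h import *
T=pickle.load(open("top0.pkl","rb"));S=pickle.load(open("side0.pkl","rb"))
np.set_printoptions(precision=1,suppress=True)
f=lambda x,y:(115+y/3.762,140+x/3.762)
print("handles",tri([(T,(172,249)),(S,(181,275))]))
print("stand foot corners z10",[at_z(T,f(*c),10) for c in((358,211),(445,199),(456,285),(370,296))])
print("paddles z~143+",[at_z(T,f(*c),150) for c in((401,180),(400,240))])
print("cup rim z80",at_z(T,f(721,217),80), "w", at_z(T,f(671,217),80)-at_z(T,f(772,217),80))
print("bath rim corners z105",[at_z(T,f(*c),105) for c in((41,212),(218,204),(28,62),(215,57))])
print("cam side",-S["R"].T@S["t"],"top",-T["R"].T@T["t"])
p=snap("wrist","w0"); print(p["tool_from_camera"],p["fx"],p["cx"],p["cy"])
E
```

```text
handles [542.4   8.7 144.4]
stand foot corners z10 [array([567.1,  59.5,  10. ]), array([579.1, -21.8,  10. ]), array([497.9, -32.3,  10. ]), array([486.9,  47.4,  10. ])]
paddles z~143+ [array([566.6,  18.5, 150. ]), array([515.4,  18.9, 150. ])]
cup rim z80 [ 550.4 -264.6   80. ] w [-0.6 89.3  0. ]
bath rim corners z105 [array([545.5, 331.1, 105. ]), array([553.8, 177.8, 105. ]), array([679.6, 348. , 105. ]), array([685.6, 183.7, 105. ])]
cam side [-114.8 -929.7 1201.6] top [ 303.6    9.1 1363.1]
[[  -0.    -1.    -0.3   73.4]
 [   1.    -0.    -0.     0.4]
 [   0.    -0.3    1.  -162.9]
 [   0.     0.     0.     1. ]] 320.06977873367924 261.1949500545327 192.21578591470106
```

Emit:
play_rows([
  [0.085,0,0,-0.05,0],
  [0.085,0.513,-0.396,-0.09,-80],
  [0.085,0.513,-0.396,-0.09,-80],
  [0.085,0.513,-0.396,-0.09,-80],
  [0.085,0.513,-0.396,-0.09,-80],
], newtons=30)

```text
t: 1.15
eef_pos: [283.0, -356.6, 273.7]
tool_rot: [[0.606, 0.795, 0.0], [0.795, -0.606, -0.0], [-0.0, 0.0, -1.0]]
wrist_force: [0.2, -1.1, -0.1]
opening: 84.8
gripper_force: 0.0
```

Emit:
play_rows([
  [0.085,0.447,-0.022,-0.026,-46],
  [0.085,0.447,-0.022,-0.026,-46],
  [0.085,0.447,-0.022,-0.026,-46],
  [0.085,0.447,-0.022,-0.026,-46],
  [0.085,0.447,-0.022,-0.026,-46],
])

```text
t: 1.65
eef_pos: [425.7, -151.5, 288.4]
tool_rot: [[-0.099, 0.995, 0.001], [0.995, 0.099, -0.0], [-0.0, 0.001, -1.0]]
wrist_force: [1.1, -1.3, 1.1]
opening: 85.4
gripper_force: 0.0
```

Emit:
play_rows([
  [0.085,0.2,-0.03,-0.004,-3],
  [0.085,0.2,-0.03,-0.004,-3],
  [0.085,0.2,-0.03,-0.004,-3],
  [0.085,0.2,-0.03,-0.004,-3],
  [0.085,0.2,-0.03,-0.004,-3],
])

```text
t: 2.15
eef_pos: [375.3, 47.0, 292.6]
tool_rot: [[-0.151, 0.989, 0.001], [0.989, 0.151, 0.001], [0.001, 0.001, -1.0]]
wrist_force: [0.7, -0.2, -0.4]
opening: 85.1
gripper_force: 0.0
```

```bash
python3 - <<'E'
from h import *
from workcell import spotter
np.set_printoptions(precision=3,suppress=True)
p=snap("wrist","w1"); print(p["obs"]["eef_pos"],p["obs"]["tool_rot"],p["obs"]["joint_pos"])
S=snap("side","s1"); T=snap("top","t1")
for l in("clip","handles","probe_tip","stand"):
    for d in spotter.boxes_of(p,l)[:3]: print(l,np.round(d["position"]),d["conf"])
cv2.imwrite("pics/w1v.png",np.hstack([cv2.resize(p["frame"],(520,390)),cv2.resize(S["frame"][140:250,240:320],(280,385)) if 0 else cv2.copyMakeBorder(cv2.resize(S["frame"][140:250,235:315],(280,385)),0,5,0,0,cv2.BORDER_CONSTANT)]))
E
```

```text
[375.287  46.989 292.565] [[-0.151  0.989  0.001]
 [ 0.989  0.151  0.001]
 [ 0.001  0.001 -1.   ]] [ 0.027 -0.155  1.82   0.001  1.475 -0.124]
clip [223. 412.] 0.63
clip [183. 284.] 0.52
clip [  0. 285.] 0.42
handles [223. 415.] 0.77
handles [ 39. 469.] 0.45
probe_tip [225. 413.] 0.76
probe_tip [  2. 282.] 0.53
stand [186. 363.] 0.71
stand [220. 414.] 0.36
```

View pics/w1v.png

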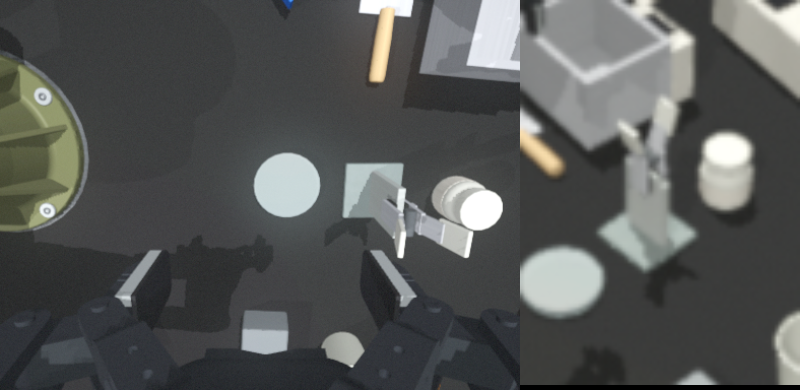

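Emit:
play_rows([
  [0.085,-0.059,0.154,0,0],
  [0.085,-0.059,0.154,0,0],
  [0.085,-0.059,0.154,0,0],
  [0.085,-0.059,0.154,0,0],
  [0.085,-0.059,0.154,0,0],
])

```text
t: 3.0
eef_pos: [538.7, 5.1, 290.3]
tool_rot: [[-0.142, 0.99, -0.003], [0.99, 0.142, 0.0], [0.0, -0.003, -1.0]]
wrist_force: [-0.6, -0.1, 0.4]
opening: 84.9
gripper_force: 0.0
```

```bash
python3 - <<'E'
from h import *
from workcell import spotter
np.set_printoptions(precision=3,suppress=True)
p=snap("wrist","w2"); print(p["obs"]["eef_pos"],p["obs"]["tool_rot"],p["obs"]["joint_pos"])
for l in("clip","handles","probe_tip","stand"):
    for d in spotter.boxes_of(p,l)[:3]: print(l,np.round(d["position"]),d["conf"])
for X in((533,13,0),(533,13,105),(533,13,131),(533,13,171)): print(X,proj(p,X))
cv2.imwrite("pics/w2v.png",cv2.resize(p["frame"],(768,576),interpolation=cv2.INTER_CUBIC))
E
```

```text
[538.726   5.116 290.336] [[-0.142  0.99  -0.003]
 [ 0.99   0.142  0.   ]
 [ 0.    -0.003 -1.   ]] [-0.058  0.228  1.429 -0.     1.487 -0.201]
clip [289.  30.] 0.69
clip [162. 258.] 0.61
handles [160. 259.] 0.64
handles [286.  32.] 0.6
probe_tip [287.  32.] 0.96
probe_tip [162. 258.] 0.92
stand [129. 257.] 0.87
stand [137. 172.] 0.34
(533, 13, 0) [144.622 257.809]
(533, 13, 105) [157.997 256.561]
(533, 13, 131) [162.581 256.133]
(533, 13, 171) [171.181 255.33 ]
```

View pics/w2v.png

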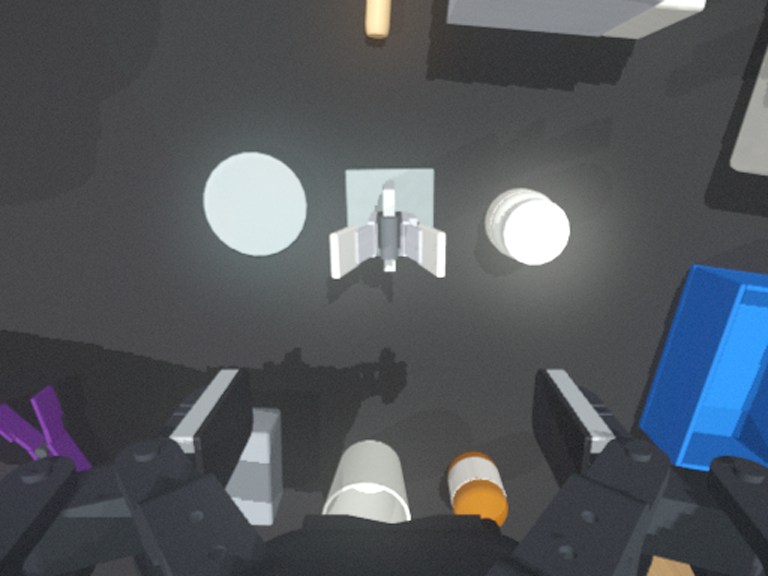

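The wrist view (scaled 1.5x) shows the clip at (240,388), its paddles spread left and right along the tool's y. The dish is at (204,255), the jar at (228,530), and the cup lies below. I'll enlarge the clip to find the probe's side.

```bash
python3 - <<'E'
from h import *
p=pickle.load(open("w2.pkl","rb"))["frame"][105:195,212:306]; s=cv2.imread("pics/s1.png")[145:230,250:300]
q=cv2.imread("pics/w1.png")[150:265,330:420]
g=lambda a:np.clip(255*(a/255.)**.7,0,255).astype(np.uint8)
r=lambda a:cv2.resize(g(a),(int(a.shape[1]*420/a.shape[0]),420),interpolation=cv2.INTER_CUBIC)
o=np.hstack([r(p)[:,:],r(s)]);print(o.shape);cv2.imwrite("pics/w2c.png",o)
E
```

```text
(420, 685, 3)
```

View pics/w2c.png

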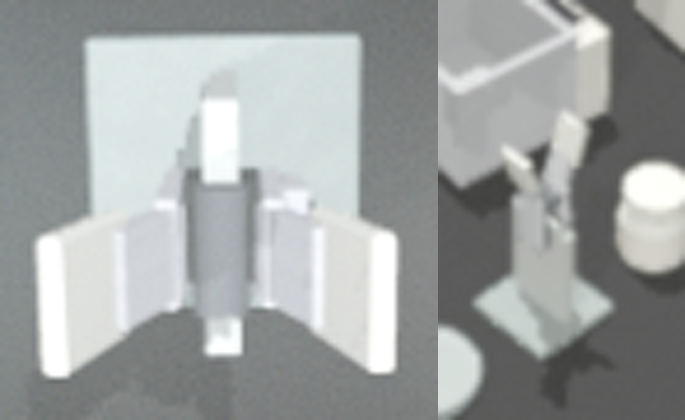

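Only the right (+x) side shows the probe's boss, at about (200,297) in the crop, and the side view shows no rod on the -x face. So the probe is toward world +x and no flip is needed.

```bash
python3 - <<'E'
from h import *
np.set_printoptions(precision=1,suppress=True)
p=pickle.load(open("w2.pkl","rb")); f=lambda x,y:(105+y/4.667,212+x/4.667)
print("pin",at_z(p,f(222,245),135)); a=at_z(p,f(220,97),105);b=at_z(p,f(223,355),105);print("plate",a,b,(a+b)/2,np.degrees(np.arctan2(-(a-b)[0],(a-b)[1])))
l=[at_z(p,f(*c),188) for c in((37,237),(40,376),(398,234),(396,374))];print("tops",np.mean(l,0),l)
c=[at_z(p,f(*c),10) for c in((84,36),(361,36))];print("foot far",c)
# cup, bath rough from top
from workcell import spotter
T=snap("top","t2")
for l in("bath","rinse"):
    for d in spotter.masks_of(T,l)[:2]:
        ct=max(cv2.findContours(d["mask"].astype(np.uint8),0,1)[0],key=cv2.contourArea); print(l,d["conf"],d["position"],cv2.minAreaRect(ct))
E
```

```text
pin [535.7  19.4 135. ]
plate [530.9  47.9 105. ] [540.2 -12.4 105. ] [535.6  17.7 105. ] 8.735128248504358
tops [535.5  17.7 188. ] [array([501.7,  25.7, 188. ]), array([505. ,   0.1, 188. ]), array([565.6,  35.4, 188. ]), array([569.8,   9.8, 188. ])]
foot far [array([489.9,  51.5,  10. ]), array([569. ,  62.9,  10. ])]
bath 0.77 [145.8, 172.8] ((174.06028747558594, 148.12741088867188), (53.55587387084961, 52.223453521728516), 87.87889862060547)
rinse 0.57 [173.9, 331.7] ((329.7500305175781, 173.25001525878906), (24.041629791259766, 26.16295051574707), 45.0)
```

Emit:
play_rows([
  [0.085,0.013,-0.001,0.04,0],
  [0.085,0.013,-0.001,0.08,0],
  [0.085,0.013,-0.001,0.105,0],
  [0.085,0.013,-0.001,0.116,0],
  [0.085,0.013,-0.001,0.116,0],
])

```text
t: 3.9
eef_pos: [534.2, 19.6, 175.5]
tool_rot: [[-0.145, 0.989, -0.001], [0.989, 0.145, 0.0], [0.0, -0.001, -1.0]]
wrist_force: [-0.4, -0.4, -1.3]
opening: 84.9
gripper_force: 0.0
```

```bash
python3 - <<'E'
from h import *
np.set_printoptions(precision=3,suppress=True)
p=snap("wrist","w3"); o=p["obs"];print(o["eef_pos"],o["tool_rot"],o["wrist_force"])
e=o["eef_pos"]; print("tcp px",proj(p,e))
cv2.imwrite("pics/w3v.png",cv2.resize(p["frame"],(768,576),interpolation=cv2.INTER_CUBIC))
E
```

```text
[534.173  19.592 175.488] [[-0.145  0.989 -0.001]
 [ 0.989  0.145  0.   ]
 [ 0.    -0.001 -1.   ]] [-0.359 -0.412 -1.265]
tcp px [233.961 259.22 ]
```

View pics/w3v.png

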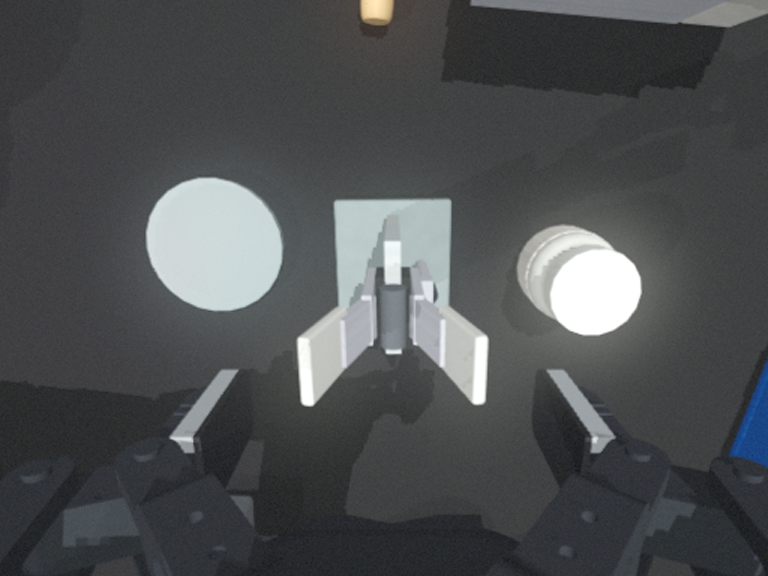

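```bash
python3 - <<'E'
from h import *
np.set_printoptions(precision=1,suppress=True)
p=pickle.load(open("w3.pkl","rb")); o=p["obs"]
for q in((11,42,4),(-11,42,4),(11,42,17),(-11,42,17),(11,42,-25),(-11,42,-25),(11,50,4),(-11,50,4)):
    print(q,1.5*proj(p,o["eef_pos"]+o["tool_rot"]@np.array(q,float))[::-1])
for q in((535.6,18,131),(535.6,18,171)): print(q,1.5*proj(p,q)[::-1])
E
```

```text
(11, 42, 4) [502.6 319. ]
(-11, 42, 4) [498.8 373.2]
(11, 42, 17) [495.3 307.7]
(-11, 42, 17) [492.  358.8]
(11, 42, -25) [523.1 351.1]
(-11, 42, -25) [517.9 413.6]
(11, 50, 4) [524.2 319. ]
(-11, 50, 4) [519.8 373.2]
(535.6, 18, 131) [392.2 314.9]
(535.6, 18, 171) [392.1 350.4]
```

```bash
python3 - <<'E'
from h import *
p=cv2.imread("pics/w3.png")[190:330,90:430]
g=(255*(p/255.)**.45).astype(np.uint8)
cv2.imwrite("pics/w3f.png",cv2.resize(g,(796,328),interpolation=cv2.INTER_CUBIC))
E
```

```text
(no output)
```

View pics/w3f.png

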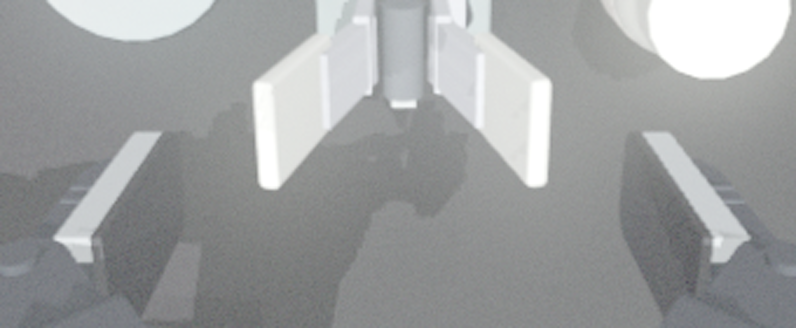

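Emit:
play_rows([
  [0.055,0,0.001,0,0],
  [0.055,0,0.001,0,0],
  [0.055,0,0.001,0,0],
  [0.055,0,0.001,0,0],
])

```text
t: 4.35
eef_pos: [535.7, 19.7, 176.5]
tool_rot: [[-0.145, 0.989, 0.001], [0.989, 0.145, -0.0], [-0.0, 0.001, -1.0]]
wrist_force: [-0.7, 0.6, -0.5]
opening: 54.9
gripper_force: 0.0
```

```bash
python3 - <<'E'
from h import *
np.set_printoptions(precision=3,suppress=True)
p=snap("wrist","w4"); s=snap("side","s4"); o=p["obs"]; print(p["tool_from_camera"],o["opening"],o["gripper_force"],o["wrist_force"])
q=proj(s,o["eef_pos"]);print("tcp in side",q)
r,c=q.astype(int); r0,c0=r-45,c-50
a=cv2.resize(s["frame"][r0:r0+90,c0:c0+100],(440,396),interpolation=cv2.INTER_CUBIC)
g=(255*(p["frame"][150:300,170:350]/255.)**.6).astype(np.uint8)
b=cv2.resize(g,(360,300),interpolation=cv2.INTER_CUBIC); b=cv2.copyMakeBorder(b,0,96,0,0,cv2.BORDER_CONSTANT)
cv2.circle(a,(int((q[1]-c0)*4.4),int((q[0]-r0)*4.4)),3,(0,0,255),1)
cv2.imwrite("pics/v4.png",np.hstack([a,b]))
E
```

```text
[[  -0.      -0.959   -0.283   72.085]
 [   1.      -0.      -0.       1.18 ]
 [   0.      -0.283    0.959 -162.851]
 [   0.       0.       0.       1.   ]] 54.875947497639416 0.0 [-0.685  0.583 -0.491]
tcp in side [174.004 270.77 ]
```

View pics/v4.png

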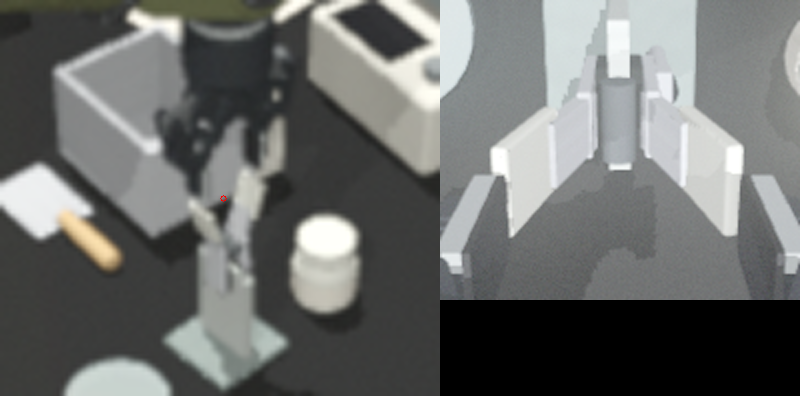

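The fingers closed to 55 mm with no contact, although the paddles are 66 mm wide at their tops. The pad-tip parallax in the wrist picture puts the real fingertips at about z 209, which is 33 mm behind the reported TCP. I'll reopen, go 48 mm lower and try again gently.

Emit:
play_rows([
  [0.085,0,0,0,0],
  [0.085,0,0,0,0],
  [0.085,0,0,0.02,0],
  [0.085,0,0,0.04,0],
  [0.085,0,0,0.048,0],
])

```text
t: 4.95
eef_pos: [534.8, 19.7, 126.4]
tool_rot: [[-0.145, 0.989, -0.002], [0.989, 0.145, 0.0], [0.0, -0.002, -1.0]]
wrist_force: [0.7, 0.1, -0.1]
opening: 85.1
gripper_force: 0.0
```

Emit:
play_rows([
  [0.065,0,0,0,0],
  [0.06,0,0,0,0],
  [0.056,0,0,0,0],
  [0.056,0,0,0,0],
])

```text
t: 5.35
eef_pos: [535.8, 19.7, 128.6]
tool_rot: [[-0.145, 0.989, 0.001], [0.989, 0.145, -0.0], [-0.0, 0.001, -1.0]]
wrist_force: [0.4, 0.1, -2.6]
opening: 56.2
gripper_force: 6.3
```

```bash
python3 - <<'E'
from h import *
np.set_printoptions(precision=3,suppress=True)
p=snap("wrist","w5"); o=p["obs"]; print(o["eef_pos"],o["opening"],o["gripper_force"],o["wrist_force"],o["joint_pos"])
g=(255*(p["frame"][140:330,120:400]/255.)**.6).astype(np.uint8)
cv2.imwrite("pics/v5.png",cv2.resize(g,(784,532),interpolation=cv2.INTER_CUBIC))
E
```

```text
[535.787  19.686 128.622] 56.242627819452835 6.3224703585729 [ 0.412  0.08  -2.584] [-0.032  0.352  1.655 -0.     1.134 -0.177]
```

Emit:
play_rows([
  [0.045,0,0,0,0],
  [0.035,0,0,0,0],
  [0.028,0,0,0,0],
  [0.028,0,0,0,0],
  [0.028,0,0,0,0],
], newtons=35)

```text
t: 5.9
eef_pos: [535.5, 19.7, 128.0]
tool_rot: [[-0.145, 0.989, -0.0], [0.989, 0.145, 0.0], [0.0, -0.0, -1.0]]
wrist_force: [0.7, -0.3, -1.9]
opening: 31.0
gripper_force: 39.7
```

```bash
python3 - <<'E'
from h import *
np.set_printoptions(precision=3,suppress=True)
p=snap("wrist","w6"); o=p["obs"]; print(o["eef_pos"],o["opening"],o["gripper_force"],o["wrist_force"])
g=(255*(p["frame"][140:330,120:400]/255.)**.6).astype(np.uint8)
cv2.imwrite("pics/v6.png",cv2.resize(g,(784,532),interpolation=cv2.INTER_CUBIC))
E
```

```text
[535.534  19.682 127.979] 31.01460644117371 39.720194935798645 [ 0.703 -0.293 -1.92 ]
```

Emit:
play_rows([
  [0.028,0,0,-0.015,0],
  [0.028,0,0,-0.04,0],
  [0.028,0,0,-0.08,0],
  [0.028,0,0,-0.12,0],
  [0.028,0,0,-0.12,0],
])

```text
t: 6.45
eef_pos: [537.2, 19.7, 253.5]
tool_rot: [[-0.145, 0.989, 0.009], [0.989, 0.145, -0.0], [-0.002, 0.009, -1.0]]
wrist_force: [-0.6, 0.3, -1.1]
opening: 31.2
gripper_force: 39.7
```

```bash
python3 - <<'E'
from h import *
from workcell import spotter
np.set_printoptions(precision=1,suppress=True)
p=snap("wrist","w7"); o=p["obs"]; print(o["eef_pos"],o["opening"],o["gripper_force"],o["wrist_force"])
S=snap("side","s7");T=snap("top","t7")
for n,q in(("side",S),("top",T)):
    for l in("clip","probe_tip","rinse","rinse_rim"):
        print(n,l,[(np.round(d["position"],1),round(d["conf"],2)) for d in spotter.boxes_of(q,l)[:3]])
print("pred pivot side",proj(S,o["eef_pos"]+[0,0,3]),"top",proj(T,o["eef_pos"]+[0,0,3]))
for d in spotter.masks_of(T,"rinse")[:1]:
    ys,xs=np.where(d["mask"]);print(ys.min(),ys.max(),xs.min(),xs.max())
print("cup pos from top network (174,331.7)@z60",at_z(T,(173.5,330.5),60),"crop rim",at_z(T,(115+217/3.762,140+721/3.762),80))
# side cup estimate
print("tri",tri([(S,(244,319.5)),(T,(173.5,330))]))
E
```

```text
[537.2  19.7 253.5] 31.209736522484583 39.72175061702728 [-0.6  0.3 -1.1]
side clip [(array([186.4, 201.8]), 0.61), (array([299.8, 240.8]), 0.58)]
side probe_tip [(array([297.3, 238.9]), 0.59), (array([187.9, 199.7]), 0.56), (array([162.8, 269.6]), 0.54)]
side rinse [(array([244. , 321.7]), 0.84)]
side rinse_rim [(array([241.6, 319.4]), 0.65)]
top clip [(array([275.7, 339.6]), 0.8), (array([236.9, 169.5]), 0.67)]
top probe_tip [(array([240. , 166.5]), 0.69), (array([272.7, 341.7]), 0.68)]
top rinse []
top rinse_rim [(array([174.1, 330. ]), 0.62)]
pred pivot side [157.3 271.2] top [165.  245.9]
160 185 318 344
cup pos from top network (174,331.7)@z60 [ 551.5 -265.    60. ] crop rim [ 550.4 -264.6   80. ]
tri [ 553.3 -265.9   45.1]
```

Emit:
play_rows([
  [0.028,-0.025,-0.006,0,0],
  [0.028,-0.07,-0.018,0,0],
  [0.028,-0.115,-0.03,0,0],
  [0.028,-0.16,-0.042,0,0],
  [0.028,-0.2,-0.051,0,0],
])

```text
t: 7.55
eef_pos: [513.4, -187.7, 248.1]
tool_rot: [[-0.144, 0.99, 0.0], [0.99, 0.144, -0.0], [-0.0, 0.0, -1.0]]
wrist_force: [0.5, 0.2, -0.6]
opening: 30.3
gripper_force: 39.7
```

Emit:
play_rows([
  [0.028,-0.035,-0.009,0,0],
  [0.028,-0.06,-0.015,0,0],
  [0.028,-0.083,-0.022,0,0],
  [0.028,-0.083,-0.022,0,0],
  [0.028,-0.083,-0.022,0,0],
])

```text
t: 8.05
eef_pos: [504.2, -270.9, 247.7]
tool_rot: [[-0.144, 0.99, -0.0], [0.99, 0.144, 0.0], [0.0, -0.0, -1.0]]
wrist_force: [0.8, -0.6, -1.7]
opening: 31.0
gripper_force: 39.7
```

```bash
python3 - <<'E'
from h import *
from workcell import spotter
np.set_printoptions(precision=3,suppress=True)
p=snap("wrist","w8"); o=p["obs"]; print(o["eef_pos"],o["tool_rot"],o["opening"],o["gripper_force"],o["wrist_force"])
S=snap("side","s8");T=snap("top","t8")
tip=o["eef_pos"]+o["tool_rot"]@np.array([0,45,88.])
for n,q in(("w",p),("side",S),("top",T)):
    for l in("clip","probe_tip","rinse","rinse_rim"):
        print(n,l,[(np.round(d["position"],1).tolist(),round(d["conf"],2)) for d in spotter.boxes_of(q,l)[:3]])
    print(n,"pred tip",proj(q,tip),"cup rim",proj(q,(551,-265,80)))
a=cv2.resize(p["frame"],(512,384)); r,c=proj(S,tip).astype(int)
b=cv2.resize(S["frame"][r-60:r+50,c-40:c+42],(286,384),interpolation=cv2.INTER_CUBIC)
cv2.imwrite("pics/v8.png",np.hstack([a,b]))
E
```

```text
[ 504.184 -270.933  247.737] [[-0.144  0.99  -0.   ]
 [ 0.99   0.144  0.   ]
 [ 0.    -0.    -1.   ]] 31.04978624724658 39.743345975875854 [ 0.811 -0.634 -1.746]
w clip [([133.5, 27.9], 0.68)]
w probe_tip [([127.7, 30.5], 0.78), ([243.0, 265.5], 0.65)]
w rinse [([162.5, 310.6], 0.78), ([165.7, 400.9], 0.33)]
w rinse_rim [([164.2, 310.3], 0.87)]
w pred tip [189.896 315.087] cup rim [169.895 304.981]
side clip [([299.2, 241.2], 0.78), ([189.6, 202.7], 0.71), ([213.9, 315.4], 0.6)]
side probe_tip [([300.3, 238.3], 0.83), ([215.5, 313.2], 0.78), ([186.5, 201.7], 0.75)]
side rinse []
side rinse_rim [([242.9, 321.0], 0.8)]
side pred tip [222.828 321.398] cup rim [237.78  319.974]
top clip [([243.3, 163.1], 0.78)]
top probe_tip [([241.6, 169.1], 0.78), ([178.2, 250.2], 0.73)]
top rinse [([168.3, 327.7], 0.86)]
top rinse_rim []
top pred tip [168.45  336.937] cup rim [172.519 331.758]
```

View pics/v8.png

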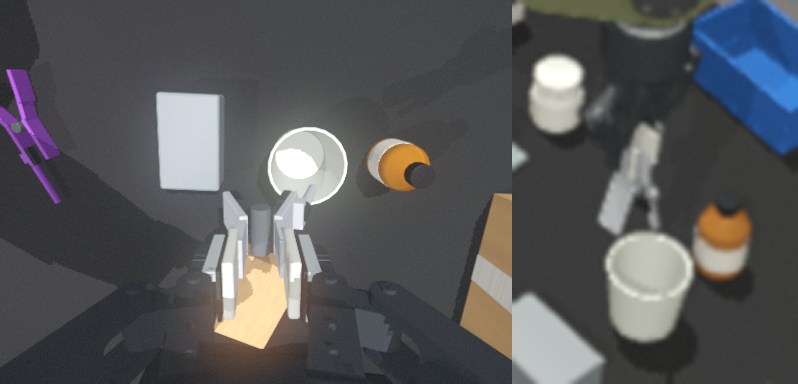

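The wrist view shows the cup's mouth centred at (167,307) and the probe's tip at about (187,313), as predicted. The clip is squeezed home and upright. Dipping now.

Emit:
play_rows([
  [0.028,0.001,0.003,0.035,0],
  [0.028,0.001,0.003,0.07,0],
  [0.028,0.001,0.003,0.095,0],
  [0.028,0.001,0.003,0.107,0],
  [0.028,0.001,0.003,0.107,0],
])

```text
t: 9.3
eef_pos: [506.7, -269.3, 139.9]
tool_rot: [[-0.145, 0.989, -0.002], [0.989, 0.145, 0.001], [0.001, -0.002, -1.0]]
wrist_force: [-0.3, -0.8, -0.8]
opening: 31.0
gripper_force: 39.7
```

Emit:
play_rows([
  [0.028,0,0,0,0],
  [0.028,0,0,0,0],
  [0.028,0,0,0,0],
  [0.028,0,0,0,0],
])

```text
t: 9.7
eef_pos: [507.3, -269.6, 141.7]
tool_rot: [[-0.145, 0.989, 0.001], [0.989, 0.145, -0.001], [-0.001, 0.001, -1.0]]
wrist_force: [-0.4, 0.8, -1.0]
opening: 31.1
gripper_force: 39.7
```

```bash
python3 - <<'E'
from h import *
from workcell import spotter
np.set_printoptions(precision=1,suppress=True)
p=snap("wrist","w9"); o=p["obs"]; print(o["eef_pos"],o["opening"],o["wrist_force"])
tip=o["eef_pos"]+o["tool_rot"]@np.array([0,45,88.]); print("tip",tip,"px",proj(p,tip))
for l in("probe_tip","rinse","rinse_rim","clip"):
    print(l,[(np.round(d["position"],1).tolist(),round(d["conf"],2)) for d in spotter.boxes_of(p,l)[:3]])
for d in spotter.masks_of(p,"rinse")[:2]:
    ys,xs=np.where(d["mask"]);print(ys.min(),ys.max(),xs.min(),xs.max(),d["conf"])
print("cup rim px",[proj(p,(552+dx,-263+dy,80)) for dx,dy in((0,0),(42,0),(-42,0),(0,42),(0,-42))])
E
```

```text
[ 507.3 -269.6  141.7] 31.058415945823036 [-0.4  0.8 -1. ]
tip [ 551.9 -263.2   53.7] px [189.9 315.1]
probe_tip [([240.2, 266.5], 0.7)]
rinse [([184.6, 330.4], 0.56)]
rinse_rim [([186.6, 333.3], 0.56)]
clip [([239.0, 267.8], 0.74)]
140 249 266 379 0.63
cup rim px [array([199.6, 321. ]), array([207.3, 376.6]), array([191.7, 264.6]), array([143. , 332.8]), array([250.7, 310.3])]
```

Emit:
play_rows([
  [0.028,0,0,-0.035,0],
  [0.028,0,0,-0.075,0],
  [0.028,0,0,-0.11,0],
  [0.028,0.03,0.007,-0.112,0],
  [0.028,0.07,0.017,-0.112,0],
])

```text
t: 10.5
eef_pos: [513.8, -198.1, 254.0]
tool_rot: [[-0.142, 0.99, 0.002], [0.99, 0.142, -0.001], [-0.001, 0.002, -1.0]]
wrist_force: [0.3, -0.3, -2.7]
opening: 31.3
gripper_force: 39.7
```

Emit:
play_rows([
  [0.028,0.045,0.01,0,0],
  [0.028,0.09,0.021,0,0],
  [0.028,0.135,0.031,0,0],
  [0.028,0.18,0.042,0,0],
  [0.028,0.225,0.053,0,0],
])

```text
t: 11.0
eef_pos: [533.5, 34.4, 253.2]
tool_rot: [[-0.145, 0.989, 0.0], [0.989, 0.145, -0.0], [-0.0, 0.0, -1.0]]
wrist_force: [0.9, 0.1, -1.7]
opening: 31.3
gripper_force: 39.7
```

Emit:
play_rows([
  [0.028,0.045,0.01,0,1],
  [0.028,0.09,0.021,0,2],
  [0.028,0.13,0.031,0,4],
  [0.028,0.16,0.038,0,5.5],
  [0.028,0.175,0.042,0,5.5],
])

```text
t: 11.5
eef_pos: [549.6, 214.2, 252.7]
tool_rot: [[-0.051, 0.999, -0.0], [0.999, 0.051, 0.0], [0.0, -0.0, -1.0]]
wrist_force: [-0.1, -0.8, -1.7]
opening: 30.5
gripper_force: 39.7
```

```bash
cat > fit.py <<'E'
from h import *
from scipy.ndimage import map_coordinates
from scipy.optimize import minimize
def samp(p,img,P): 
    q=np.array([proj(p,X) for X in P]); return map_coordinates(img,q.T,order=1,mode="nearest"),q
def ring(par,d,walls,z=105,n=30):
    # d: offset outward from wall mid-plane; near wall x=-61, sides y=+-76
    cx,cy,a=par; P=[]
    for w in walls:
        if w=="n": L=[(-61-d,t) for t in np.linspace(-70,70,n)]
        if w=="l": L=[(t,76+d) for t in np.linspace(-52,50,n)]
        if w=="r": L=[(t,-76-d) for t in np.linspace(-52,50,n)]
        P+=L
    P=np.array(P); c,s=np.cos(a),np.sin(a)
    return np.c_[cx+c*P[:,0]-s*P[:,1],cy+s*P[:,0]+c*P[:,1],np.full(len(P),z)]
def fit(p,walls,x0):
    img=cv2.cvtColor(p["frame"],cv2.COLOR_BGR2GRAY).astype(float)
    def cost(par):
        m=np.mean([np.median(samp(p,img,ring(par,d,walls))[0].reshape(len(walls),-1),axis=1) for d in(-2.5,0,2.5)],0)
        e=np.mean([np.median(samp(p,img,ring(par,d,walls))[0].reshape(len(walls),-1),axis=1) for d in(-7.5,7.5)],0)
        return -(np.mean(m-e))
    best=None
    for dx in(-8,0,8):
        for dy in(-8,0,8):
            r=minimize(cost,np.array(x0)+[dx,dy,0],method="Nelder-Mead",options=dict(initial_simplex=np.array(x0)+[dx,dy,0]+np.array([[0,0,0],[5,0,0],[0,5,0],[0,0,.04]])))
            if best is None or r.fun<best.fun: best=r
    return best.x,best.fun
E
python3 - <<'E'
from fit import *
np.set_printoptions(precision=3,suppress=True,linewidth=160)
p=snap("wrist","w10"); o=p["obs"]; print(o["eef_pos"])
T=pickle.load(open("top0.pkl","rb"))
x0=(614.5,258,.045)
def rep(n,q,w,x0):
    x,f=fit(q,w,x0); a=x[2]; print(n,w,x,f,"near_rim",x[0]-61*np.cos(a),x[1]-61*np.sin(a)); return x
xt=rep("top",T,"nlr",x0)
print("corners px",[proj(p,X) for X in ring(xt,0,"n",n=3)])
xw=rep("wrist",p,"nlr",xt); rep("wrist",p,"nr",xt)
img=cv2.cvtColor(p["frame"],cv2.COLOR_BGR2GRAY).astype(float)
for d in range(-14,16,2): print(d, samp(p,img,ring(xw,d,"n",n=12))[0].astype(int), samp(p,img,ring(xw,d,"r",n=6))[0].astype(int), samp(p,img,ring(xw,d,"l",n=6))[0].astype(int))
E
```

```text
[549.575 214.18  252.75 ]
top nlr [617.944 264.317   0.061] -73.76074517104036 near_rim 557.055973397249 260.6153319288165
corners px [array([196.496, 270.615]), array([126.394, 270.474]), array([ 46.571, 270.315])]
wrist nlr [620.232 267.908   0.066] -101.51397382823224 near_rim 559.3664451368289 263.86509412952375
wrist nr [620.248 268.583   0.062] -87.15089099813736 near_rim 559.3651273210269 264.81160526210164
-14 [ 70 141 197 199 199 201 202 204 144 144 142 106] [140 142 142 141 140 104] [103 103 101  97  95  92]
-12 [ 65 141 201 200 201 202 204 203 148 144 144 106] [141 142 143 142 140 103] [99 96 99 94 92 92]
-10 [ 65 143 197 197 199 200 202 204 144 143 143 106] [135 141 142 143 141 105] [96 96 94 94 92 90]
-8 [ 77 142 197 198 200 201 203 204 146 144 143 105] [ 97 142 143 143 141 123] [98 97 97 93 93 91]
-6 [142 140 200 201 202 204 205 206 147 146 144 106] [ 64 148 149 150 151 145] [105 104 103 106 102 103]
-4 [179 173 206 207 207 204 202 205 177 178 179 172] [ 64 168 185 185 188 186] [171 178 170 171 167 165]
-2 [210 210 210 211 206 202 203 205 206 208 211 214] [ 63 145 208 207 207 209] [209 210 210 204 202 199]
0 [211 210 211 212 204 202 203 205 206 208 212 214] [ 61 140 211 210 211 211] [214 214 213 210 206 202]
2 [211 210 211 213 202 201 203 204 206 209 210 214] [ 70 142 204 207 204 202] [212 212 212 206 202 199]
4 [176 180 181 178 175 169 172 172 171 172 170 173] [ 94 147 166 168 162 163] [182 177 175 175 165 162]
6 [68 84 96 95 93 96 90 93 93 88 79 69] [129 181  74  77  86  87] [90 82 86 75 74 77]
8 [61 63 67 72 73 78 79 80 77 72 69 68] [139 181  59  60  62  64] [56 59 57 53 50 51]
10 [60 64 70 73 74 75 78 78 80 73 74 67] [139 180  64  61  65  65] [57 54 55 48 51 50]
12 [60 64 65 71 74 77 80 78 80 76 75 67] [139 178  67  66  67  65] [54 55 54 49 51 54]
14 [59 63 66 70 73 77 79 82 78 81 75 65] [141 179  69  66  66  63] [53 54 51 50 50 52]
```

```bash
python3 - <<'E'
from fit import *
np.set_printoptions(precision=2,suppress=True,linewidth=170)
for n in("w1","w2","w5","w8","w9","w10"): print(n,np.array(pickle.load(open(n+".pkl","rb"))["tool_from_camera"])[:3,3])
p=pickle.load(open("w10.pkl","rb")); o=p["obs"]
img=cv2.cvtColor(p["frame"],cv2.COLOR_BGR2GRAY)
for r in(195,205,215,225,235,250,265,280): print(r,img[r,200:326:2])
piv=o["eef_pos"]+o["tool_rot"]@np.array([0,0,-3.]); print(proj(p,piv),piv)
E
```

```text
w1 [  72.08    1.18 -162.85]
w2 [  72.09    1.18 -162.85]
w5 [  72.08    1.18 -162.85]
w8 [  72.09    1.18 -162.85]
w9 [  72.08    1.18 -162.85]
w10 [  72.2     1.2  -162.85]
195 [ 57  54  59  59  59  57  59  58  59  58  90 100 126 143 137 138  89  54  52  59  57  68  68  66  64  68  68  68  69  59  61  61  59  61  75 201 212 211 210 174  94  67
  65  65 104 140 143 147 139 136 141 179 121 138 148 154 152 160 190 188 191 190 193]
205 [ 59  57  54  55  57  57  60  60  55  57  59  70 128 118 118 119 141 138 139 130  65  62  62  64  65  64  68  77  75  83  79  78  77  78  70  64  62  58  63  67  64 134
 141 140 150 138 144 190 189 190 189 185 134  62  61  66  62  63  62  61  67  60  63]
215 [ 55  58  57  57  58  58  58  59  58  60  58  58 142 141 144 131 120 121 119 140 142 147 149 137  66  61  82  91  96 102 104 104 105 100  92  82  66 129 156 153 150 148
 137 138 137 137 146 190 190 189 189 181  71  62  63  68  71  66  66  68  70  64  68]
225 [ 55  58  57  59  57  58  59  62  60  61  59  61  68 143 139 138 142 132 136 139 140 141 138 126  60  64  80  93  97 101 102 104 101  99  90  80
[... 485 characters left out ...]
2 111 115 111 112 110 105  85  66  61 141 114 102 133 147
 118 115 140 156 158 159 159  97  52 103 131 134 132 133 133  94  56  52  56  55  53]
265 [ 56  63 122 131 133 130 132 132 118  59  56 200 217 217 220 213 185 122 123 163 198 165 112 117 116 111 105 105 105 103 105 103 104 103 100  57  55  58  68 118 142 149
 117 111 112 168 210 218 219 218 202  51  55  94 132 132 133 132 129 125  51  50  48]
280 [ 55  58  59  63  55  59 156 182  74  73  55 154 215 218 218 217 194 124 122 116 113 106 103 103 106 103 123 152 153 154 153 153 152 151 154 141  63  62  66  60  63  69
 128 109 113 190 211 213 214 194 128  45  53  49 123 120  60  51  49  46  53  40  51]
[236.4  259.19] [549.58 214.18 255.75]
```

Emit:
play_rows([
  [0.028,0.02,0.004,0,0],
  [0.028,0.04,0.009,0,-0.7],
  [0.028,0.049,0.011,0,-0.7],
  [0.028,0.049,0.011,0,-0.7],
  [0.028,0.049,0.011,0,-0.7],
])

```text
t: 12.05
eef_pos: [558.5, 260.3, 252.9]
tool_rot: [[-0.061, 0.998, -0.0], [0.998, 0.061, -0.0], [-0.0, -0.0, -1.0]]
wrist_force: [-0.8, -0.4, -1.5]
opening: 30.9
gripper_force: 39.7
```

```bash
cat > chk.py <<'E'
from fit import *
import sys
np.set_printoptions(precision=2,suppress=True,linewidth=170)
p=snap("wrist",sys.argv[1]); o=p["obs"]; R=o["tool_rot"]
print(o["eef_pos"],o["opening"],o["wrist_force"],"yaw",np.arctan2(R[1,1],R[0,1]))
piv=o["eef_pos"]+R@np.array([0,1.2,-3.])
for w in("nlr","nr","nl"):
    x,f=fit(p,w,(620.2,268,.064)); a=x[2]; nr=np.array([x[0]-61*np.cos(a),x[1]-61*np.sin(a)])
    d=piv[:2]-nr; print(w,x,f,nr,"pivot in rim",d@[np.cos(a),np.sin(a)],d@[-np.sin(a),np.cos(a)],piv[2]-105)
E
python3 chk.py w11
```

```text
[558.48 260.32 252.94] 30.92703669302496 [-0.84 -0.42 -1.49] yaw 0.06105537800989792
nlr [619.88 266.54   0.07] -94.50335969114319 [559.01 262.51] pivot in rim 0.521048838134695 -2.1505017911142015 150.93853744751493
nr [619.94 266.5    0.07] -89.48156627663485 [559.07 262.48] pivot in rim 0.4675831111536835 -2.1208338109924285 150.93853744751493
nl [621.09 266.89   0.08] -90.3694903839652 [560.28 262.08] pivot in rim -0.736743859312664 -1.6323782976983983 150.93853744751493
```

Emit:
play_rows([
  [0.028,0,0,0.03,0],
  [0.028,0,0,0.06,0],
  [0.028,0,0,0.08,0],
  [0.028,0,0,0.09,0],
  [0.028,0,0,0.09,0],
])

```text
t: 12.6
eef_pos: [558.2, 260.5, 162.2]
tool_rot: [[-0.061, 0.998, -0.002], [0.998, 0.061, -0.001], [-0.001, -0.002, -1.0]]
wrist_force: [0.8, 0.1, -1.0]
opening: 30.9
gripper_force: 39.7
```

```bash
python3 chk.py w12
```

```text
[558.18 260.54 162.23] 30.856402937764585 [ 0.76  0.13 -1.02] yaw 0.060949061476657865
nlr [619.38 266.19   0.04] -64.96693285433007 [558.43 263.7 ] pivot in rim 0.8325205046208951 -3.117349005600624 60.23193432829771
nr [619.4  278.79   0.08] -66.91029651720102 [558.6  273.82] pivot in rim -0.2925579161376182 -13.223104963638532 60.23193432829771
nl [619.41 266.38   0.04] -100.26381608210703 [558.47 263.74] pivot in rim 0.7833885224220828 -3.1577127757327883 60.23193432829771
```

Emit:
play_rows([
  [0.028,0,-0.0005,0.015,0],
  [0.028,0,-0.0005,0.028,0],
  [0.028,0,-0.0005,0.038,0],
  [0.028,0,-0.0005,0.047,0],
  [0.028,0,-0.0005,0.047,0],
])

```text
t: 13.15
eef_pos: [559.6, 262.2, 119.6]
tool_rot: [[-0.062, 0.998, 0.006], [0.998, 0.062, 0.003], [0.002, 0.006, -1.0]]
wrist_force: [-0.8, 1.6, 19.2]
opening: 31.0
gripper_force: 43.3
```

Emit:
play_rows([
  [0.028,0,0,0,0],
  [0.028,0,0,0,0],
])

```text
t: 13.35
eef_pos: [559.7, 262.2, 119.6]
tool_rot: [[-0.062, 0.998, 0.006], [0.998, 0.062, 0.003], [0.003, 0.006, -1.0]]
wrist_force: [-1.6, 1.5, 20.1]
opening: 30.9
gripper_force: 43.5
```

The 20 N upward force means the pin has met the rim, with the jaws well past the wall's edge. The pin's apparent width (about 20.5 px) also puts the pivot about 9 mm below the TCP. I'll back off a little and release gradually.

Emit:
play_rows([
  [0.028,0,0,-0.004,0],
  [0.028,0,0,-0.007,0],
  [0.028,0,0,-0.007,0],
  [0.028,0,0,-0.007,0],
])

```text
t: 13.75
eef_pos: [557.8, 261.1, 122.6]
tool_rot: [[-0.062, 0.998, -0.001], [0.998, 0.062, -0.0], [-0.0, -0.001, -1.0]]
wrist_force: [0.1, 0.5, -2.2]
opening: 30.8
gripper_force: 40.8
```

```bash
python3 - <<'E'
from h import *
np.set_printoptions(precision=2,suppress=True,linewidth=170)
p=snap("wrist","w13"); o=p["obs"]; print(o["eef_pos"],o["tool_rot"][:,2],o["wrist_force"],o["opening"])
img=cv2.cvtColor(p["frame"],cv2.COLOR_BGR2GRAY)
for r in(205,215,225,235,245,255,265): print(r,img[r,200:326:2])
E
```

```text
[557.8  261.14 122.63] [-0. -0. -1.] [ 0.1   0.49 -2.21] 30.808837693322378
205 [158 120  84  83  79  79  83  81  81  78  80  90 146 144 128 138 143 143 142 103  74  76  69  72  68  71  70  96 188 187 184 185 190 193 186 139 143 142 132  76  81  83
 138 144 147 151 145 172 174 168 166 161 147 112  81 145 183 198 198 198 195 198 197]
215 [164 140  83  76  79  79  77  77  79  81  74  79 145 144 139 125 123 123 133 144 142 141 134  77  69  76  91  99 101 104 108 107 110 107 100  98 142 142 133 138 141 142
 151 141 139 141 140 188 191 192 191 190 113  78  80 160 198 196 197 198 195 198 198]
225 [168 151 120  70  73  74  75  70  71  73  78  68 113 143 142 123 125 120 127 138 141 141 138 131  66  70  87  95 104 105 107 109 108 104  96  90 142 119 130 142 142 142
 143 137 140 138 149 191 190 191 190 185 143 196 193 198 198 196 198 197 194 196 197]
235 [174 159 137  85  71  71  71 110 134 134 132 136 121  66 105 155 157 156 150 128 140 139 116 126  73  65  85  97 100 105 104 108 107 103  96 102 199 113 102 118 141 135
 124 146 156 158 159 113  69 107 134 137 135 136 147 195 199 196 199 195 196 196 197]
245 [175  97  66  63  62  87 134 132 133 134 132  95  60 121 155 157 160 155 129 195 196 129 110 127  83  69  87  97 102 105 102 106 104 105  88  82 187 109 101 101 158 195
 125 129 148 160 159 161 140  67  80 135 134 136 135 135 122  73  73  70 108 187 199]
255 [ 68  70  71  66 131 130 131 134 132 130  63  64 148 158 160 161 156 140 123 182 195 128 113 129  79  67  87  95 101 104 104 104 106 106  70  88 112 130 102 104 120 135
 125 114 132 150 159 161 160 150  60  66 130 133 134 132 135 137  96  75  79  77  79]
265 [ 58  62 122 132 130 132 132 133 117  60  72 183 172 173 202 192 153 126 123 174 195 145 110  61  59  59  57  58 190 209 198 154 154 154 134 108 110 109 108 103 123 137
 120 111 113 147 192 205 206 205 196  60  64  96 135 132 133 132 133 130  62  65  63]
```

Emit:
play_rows([
  [0.038,0,0,0,0],
  [0.046,0,0,0,0],
  [0.054,0,0,0,0],
  [0.062,0,0,0,0],
  [0.07,0,0,0,0],
])

```text
t: 14.3
eef_pos: [558.0, 261.2, 123.1]
tool_rot: [[-0.062, 0.998, 0.0], [0.998, 0.062, 0.0], [0.0, 0.0, -1.0]]
wrist_force: [0.9, 0.2, -0.1]
opening: 69.8
gripper_force: 0.0
```

Emit:
play_rows([
  [0.085,0,0,0,0],
  [0.085,0,0,0,0],
  [0.085,0,0,0,0],
  [0.085,0,0,0,0],
])

```text
t: 14.7
eef_pos: [557.9, 261.2, 123.1]
tool_rot: [[-0.062, 0.998, 0.0], [0.998, 0.062, 0.0], [0.0, 0.0, -1.0]]
wrist_force: [0.6, 1.1, -0.0]
opening: 85.2
gripper_force: 0.0
```

```bash
python3 - <<'E'
from fit import *
np.set_printoptions(precision=2,suppress=True,linewidth=170)
p=snap("wrist","w14"); o=p["obs"]; print(o["eef_pos"],o["wrist_force"],o["gripper_force"],o["opening"])
img=cv2.cvtColor(p["frame"],cv2.COLOR_BGR2GRAY)
for r in(195,205,215,225,235,245,255,265,280): print(r,img[r,190:336:2])
print([proj(p,X) for X in((559.2,263,105),(559.2,263,111),(559.2,263,168))])
from workcell import spotter
for l in("clip","handles"): print(l,[(np.round(d["position"],1).tolist(),round(d["conf"],2)) for d in spotter.boxes_of(p,l)[:3]])
E
```

```text
[557.94 261.24 123.08] [ 0.56  1.1  -0.03] 0.0 85.24306014289365
195 [169 172 153 153 151 148 191 199 197 193 195 203 206 208 210 202 199 198 197 161  82  82  84  82  79  83  84  83  86  72  74  75 121 198 196 199 198 196 199 182 155 148
 114 140 138 128 135 146 144 148 198 197 195 197 199 201 200 201 200 197 198 199 199 198 199 196 198 199 201 199 197 200 198]
205 [208 201 197 186 173 157 116  77  82  83  84  83  79  78  81  81  80  80  82  82  79  80  76  79  83 140 142 141 126  75  68  71 117 199 197 198 199 198 197 151  76  70
  77 101 143 142 142 144 143 145 145 143 192 199 200 200 200 199 198 196 196 199 196 198 200 195 197 198 199 198 198 199 198]
215 [204 204 196 190 178 161 141  72  78  76  75  78  76  75  78  77  82  74  77  75  77  72  64  83 139 139 142 136 102  74  76  79  83  83  85  84  85  87  83  82  84  78
  73  89 124 144 142 142 170 195 194 197 177  79 198 199 201 198 195 194 198 198 197 199 198 196 199 199 200 197 198 197 197]
225 [200 205 198 191 181 168 151 116  73  75  75  73  74  75  73  70  74  74  72  67  63  67 100 195 196 196 193 129 139  57  68  88  94 1
[... 1162 characters left out ...]
 140 151  85  56  58  59  78  91 100 101 103 103 104  99  98  94  97
 111 109 109 145 125 126 123 124 128 128 125 122 128 127 117 189 196 139 140 137 139 142 139 141 138 137 140 152 163 161 162]
280 [156 157 157 158 157 157 156 156 155 155 156 155 154 164 187 170 140 138 142 131  54  55  57  60  57  55  58  56  56  50  56  56  54 153 152 150 151 153 152 124 105 106
 109 107 108 105 107 108 110 107 108 105 120 125 124 126 132 193 183 138 136 136 137 136 139 138 139 140 139 140 138 122 126]
[array([219.33, 261.66]), array([223.06, 261.67]), array([274.55, 261.81])]
clip [([158.1, 24.6], 0.85), ([260.7, 263.9], 0.8), ([378.5, 85.1], 0.23)]
handles [([262.6, 263.5], 0.76), ([155.2, 21.9], 0.69)]
```

Emit:
play_rows([
  [0.085,0,0,-0.02,0],
  [0.085,0,0,-0.06,0],
  [0.085,0,0,-0.1,0],
  [0.085,0,0,-0.14,0],
  [0.085,0,0,-0.14,0],
])

```text
t: 15.35
eef_pos: [559.2, 261.8, 269.2]
tool_rot: [[-0.062, 0.998, 0.009], [0.998, 0.062, 0.003], [0.003, 0.009, -1.0]]
wrist_force: [0.1, 0.5, 0.2]
opening: 84.9
gripper_force: 0.0
```

```bash
python3 - <<'E'
from fit import *
from workcell import spotter
np.set_printoptions(precision=2,suppress=True,linewidth=200)
p=snap("wrist","w15"); S=snap("side","s15"); o=p["obs"]; print(o["eef_pos"],o["wrist_force"],o["opening"])
img=cv2.cvtColor(p["frame"],cv2.COLOR_BGR2GRAY)
c=np.array([559.2,263,0]); u=np.array([.998,.064,0]); v=np.array([-.064,.998,0])
for z in(105,115,166): print(z,proj(p,c+[0,0,z]))
print("paddle tops pred (pivot+57)",[proj(p,c+u*s*33+v*t+[0,0,171]) for s in(-1,1) for t in(-13,13)])
for l in("clip","handles"):
    for n,q in(("w",p),("s",S)): print(n,l,[(np.round(d["position"],1).tolist(),round(d["conf"],2)) for d in spotter.boxes_of(q,l)[:4]])
for d in spotter.masks_of(p,"clip")[:3]:
    ys,xs=np.where(d["mask"]);print("mask",ys.min(),ys.max(),xs.min(),xs.max(),d["conf"])
print("side pred clip mid",proj(S,c+[0,0,140]))
for r in range(130,230,8): print(r,img[r,216:310:2])
E
```

```text
[559.24 261.8  269.22] [0.08 0.48 0.17] 84.89070651039506
105 [169.15 258.87]
115 [171.24 258.88]
166 [184.12 258.97]
paddle tops pred (pivot+57) [array([200.49, 220.49]), array([170.76, 219.29]), array([200.09, 297.54]), array([170.4 , 298.44])]
w clip [([180.5, 261.6], 0.88), ([124.5, 84.8], 0.67)]
s clip [([297.6, 239.9], 0.81), ([148.7, 245.0], 0.72), ([189.4, 202.7], 0.64)]
w handles [([124.2, 83.1], 0.89)]
s handles [([298.6, 240.7], 0.77), ([181.8, 199.1], 0.75), ([146.7, 203.3], 0.7), ([242.7, 319.4], 0.59)]
mask 71 173 22 144 0.59
mask 158 209 219 299 0.55
side pred clip mid [146.35 242.69]
130 [209 212 209 208 209 208 209 211 210 196  81  80  82  82  78  72  75  74  71 137 193 195 193 175 137 138 137 138 156 163 158 157 155 149 136 137 136 135 135 138 154 157 155 157 158 159 158]
138 [209 211 208 208 206 207 208 209 207 201  84  82  84  81  83  76  75  76  73 135 193 195 195 194 194 197 194 194 192 195 192 193 190 191 195 192 191 193 191 192 193 193 192 193 194 193 193]
146 [210 209 207 208 204 204 207 208 206 205  86  83  85  83  80  76  75  75  76 129 192 194 192 193 194 
[... 1328 characters left out ...]
4  60  88 204 203 205 187 132 163 190 189 193 190 191 193 188 192 191 167 156 157 169 225 219 191 193 192 191 188 190]
210 [182 167 131  60  59  57  58  62  67  68  67  69  66  63  69  67  59  61  64  79 204 203 203 186 107 106 127 135 135 136 136 134 135 133 136 136 138 135 137 135 139 137 139 138 137 137 138]
218 [182 167 144  75  64  64  63  64  66  65  68  66  63  67  67  65  57  59  57  75 202 203 203 190 133 135 135 136 133 137 136 134 132 134 137 134 136 135 137 136 139 135 137 138 138 136 137]
226 [ 60  55  58  58  62  60  54  58  61  65  60  61  58  62  60  65  56  56  56  60 203 204 203 190 136 135 132 134 134 135 135 135 135 134 135 136 135 136 132 134 135 134 136 135 135 133 135]
```

The clip grips the wall. Its paddles span columns 219–299 against a predicted 219–298, centred on the rim, and the arm is clear. Handing in.

```bash
python3 -c "
from workcell import job
print(job.job_done())"
```

```text
the job is handed in; nothing more can be done
None
```

I took the clip off its stand, dipped its probe in the rinse cup, clipped it over the middle of the bath's near wall and released it, then handed the job in at about 15 s of the 48 s allowed; no verdict came back.

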